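# Set the spice lane upright and dig out the turner

### The arm

A 6-joint arm with a two-finger parallel gripper is mounted at the origin on the work surface. World frame = base frame: x ahead of the robot, y to its left, z up, the work surface at z = 0. Lengths are in mm, angles in rad, forces in N, time in s.
With the tool pointing down it reaches from about 300 to 775 mm from the base axis. Payload 14.6 kg.
Tool frame: the origin (TCP) lies at the very end of the fingers, on their centre line; the grasp point (between the pads) lies 19 mm behind it (grip_point_offset is the distance from the TCP to the grasp point, in mm); z points along the fingers, y is the line along which they close (so a half turn about z gives the same grasp; the last joint's range is limited). The gripper opens to 94 mm and grips with 3 to 60 N. Pads are 16 mm wide; open, the fingers measure 119 mm over their backs; the gripper's body (75 mm by 177 mm) begins 78 mm behind the grasp point.
Start: joints at [-1.319, 0.3, 1.521, -0, 1.321, -0.067], TCP at [172.378, -522.279, 205.446] pointing down, gripper open.
Joint ranges: [-3.03, 3.03], [-0.79, 2.21], [0.23, 2.52], [-1.04, 4.18], [0, 3.07], [-2.55, 2.55]. Speed limits (rad/s): [2.22, 2.22, 2.57, 3.14, 3.14, 3.14].

### API

Orientations are given as [roll, pitch, yaw] about the fixed x, y, z axes, in that order (R = Rz(yaw) Ry(pitch) Rx(roll)).
In Python, from cell import read_state, camera, camera_info, sign_off, grip_point_offset gives the robot as it stands.
- The arm moves only by the shell command python3 -m handwheel 'ROWS' [FORCE]. ROWS is text: rows parted by semicolons, each of 5 numbers parted by spaces: the shift along the world's x, y, z in units of 40 mm (1.0 is 40 mm), then the turn about the world's z in units of 5 degrees (1.0 is 5 degrees), then the closure, from 0 (fully open) to 1 (shut). In form: dx dy dz yaw gripper; .... A call has 1 to 12 rows; each row shifts and turns the commanded pose from where the row before left it; what a row does not reach is not made up. A row lasts 1/12 s, in which the tool goes at most 41.7 mm and 7.16 degrees, less where a joint would pass 70% of its speed; a pose out of reach is approached as far as the arm can. A call is refused whole if a number of a shift passes 1 or a number of a turn 1, either way. A call with a gripper value outside its range is refused whole. The fingers move at their own pace and stop on an object; FORCE is the grip in N (left out, the last holds). Time passes only in rows, so rows that do not move let the fingers close. It gives the time, the measured TCP pose, the force, the opening and the grip force at its end, in the units of the state.
- read_state(): the state, without advancing time (a new reading comes with each control period).
- camera(name): name is "scene" or "top"; returns (picture, depth): 420x560x3 uint8, red, green, blue; 420x560 float32, mm along the optical axis (not along the pixel's ray), 0 where there is no reading.
- camera_info(name): a dict with "intrinsics" (3x3 intrinsics, pixels), "k1" (the pictures are not rectified: a ray, as slopes to the right and down, at radius r is drawn at 1 + k1 r^2 times it, then the intrinsics apply), "world_from_camera" (4x4, takes a point from camera to world coordinates). Camera axes: x right, y down, z forward; pixel columns grow to the right and rows downward; lengths in mm; the calibration is good to about 2 mm. A picture is of the moment at which its call begins. camera_info takes no time and is no camera call.
- sign_off(): hands the job in; it is judged then, once.
The state is a dict: "clock": time; "joints": joint angles; "qd": joint speeds; "effort": joint torques, N m; "eef_pos": TCP position; "eef_rot": TCP orientation; "wrist_force": force on the tool from outside, world axes, zero at the start; "moment": the same for the moment, N m; "finger_gap": finger opening in mm; "finger_force": force on a finger pad.
Only numpy, scipy, OpenCV 4.12 (cv2) and the standard library are available. Lean on these libraries where they do the work, as an engineer would, in place of code of your own. Each camera call takes 0.05 s, during which the arm holds its last target. There are 200 camera calls.

### The job

Get the seasoning station ready for service. First stand every spice tin upright, cap up, on its own grey square in the white lane tray: those already standing stay on squares, the tipped ones in the lane are set up among them, and the ones tossed into the clear bin join them. Only when all tins stand, lift the uncovered turner out of the bin and lay it flat lengthwise in the middle of the shallow aluminium tray, leaving the bowl, jar and tub alone.

Things in the scene. Friction and masses are not known exactly. Their poses are not given: they have to be found in the camera images.
- stand1: Square spice tin, green with a paper band and a round red cap: body 46 x 46 x 96 mm plus cap 36 mm diameter x 14 mm, 110 mm tall in all, about 0.22 kg. Origin at mid-height on its axis (55 mm above its foot, and 55 mm below the cap's top); z runs from foot to cap. Stands in the lane at the start.
- stand2: Square spice tin, yellow with a paper band and a round red cap: body 46 x 46 x 96 mm plus cap 36 mm diameter x 14 mm, 110 mm tall in all, about 0.22 kg. Origin at mid-height on its axis (55 mm above its foot, and 55 mm below the cap's top); z runs from foot to cap. Stands in the lane at the start.
- fallen1: Square spice tin, red with a paper band and a round red cap: body 46 x 46 x 96 mm plus cap 36 mm diameter x 14 mm, 110 mm tall in all, about 0.22 kg. Origin at mid-height on its axis (55 mm above its foot, and 55 mm below the cap's top); z runs from foot to cap. If present, lies on its side across the lane at the start, cap towards or away from the robot.
- fallen2: Square spice tin, blue with a paper band and a round red cap: body 46 x 46 x 96 mm plus cap 36 mm diameter x 14 mm, 110 mm tall in all, about 0.22 kg. Origin at mid-height on its axis (55 mm above its foot, and 55 mm below the cap's top); z runs from foot to cap. If present, lies on its side across the lane at the start, cap towards or away from the robot.
- fallen3: Square spice tin, orange with a paper band and a round red cap: body 46 x 46 x 96 mm plus cap 36 mm diameter x 14 mm, 110 mm tall in all, about 0.22 kg. Origin at mid-height on its axis (55 mm above its foot, and 55 mm below the cap's top); z runs from foot to cap. If present, lies on its side across the lane at the start, cap towards or away from the robot.
- binned1: Square spice tin, copper-coloured with a paper band and a round red cap: body 46 x 46 x 96 mm plus cap 36 mm diameter x 14 mm, 110 mm tall in all, about 0.22 kg. Origin at mid-height on its axis (55 mm above its foot, and 55 mm below the cap's top); z runs from foot to cap. Lies at the start in the bin, across the turner and on top of it.
- binned2: Square spice tin, bright green plastic with a paper band and a round red cap: body 46 x 46 x 96 mm plus cap 36 mm diameter x 14 mm, 110 mm tall in all, about 0.22 kg. Origin at mid-height on its axis (55 mm above its foot, and 55 mm below the cap's top); z runs from foot to cap. Lies at the start in the bin, across the turner and on top of it.
- lane: Fixed shallow white tray, the spice lane, 170 x 620 mm outside, long along its own y; floor 6 mm thick, a lip round it 6 mm wide whose top is 18 mm above the bench. Origin on the bench under its centre. Its own x axis points away from the robot, turned 0.19 to 0.40 rad to the left.
- bin: Fixed clear open bin, 310 (own x) x 250 (own y) x 60 mm high, walls and floor 4 mm. Origin on the bench under its centre.
- turner: Kitchen turner, lying flat on the bin's floor at the start under the binned tins, 200 mm long along its own x, about 0.15 kg. Black handle from x = -100 to +15 mm, 24 mm wide (own y), 16 mm high; steel blade from x = 15 to 100 mm, 75 mm wide, 5 mm thick. Flat underside; origin on the underside at mid-length; z up out of its top.
- rest: Fixed shallow aluminium tray between the lane and the robot, 120 (own x) x 250 (own y) mm outside, walls 16 mm high, walls and floor 4 mm thick, its long sides roughly parallel to the lane. Origin on the bench under its centre.
- bowl: Bystander: steel bowl, 120 mm across, 55 mm high, near the bin and the lane. Origin under its centre.
- jar: Bystander: amber jar, 72 mm across, 70 mm high, beyond the lane. Origin under its centre.
- tub: Bystander: clear closed tub, 110 x 75 x 50 mm, beyond the lane. Origin under its centre.
- place0 (a point): Centre of grey square 1 of 6 (62 mm squares, 98 mm apart along the lane's y, first at the right-hand end seen from the robot), on the lane's floor, 6 mm above the bench.
- place1 (a point): Centre of grey square 2 of 6 (62 mm squares, 98 mm apart along the lane's y, first at the right-hand end seen from the robot), on the lane's floor, 6 mm above the bench.
- place2 (a point): Centre of grey square 3 of 6 (62 mm squares, 98 mm apart along the lane's y, first at the right-hand end seen from the robot), on the lane's floor, 6 mm above the bench.
- place3 (a point): Centre of grey square 4 of 6 (62 mm squares, 98 mm apart along the lane's y, first at the right-hand end seen from the robot), on the lane's floor, 6 mm above the bench.
- place4 (a point): Centre of grey square 5 of 6 (62 mm squares, 98 mm apart along the lane's y, first at the right-hand end seen from the robot), on the lane's floor, 6 mm above the bench.
- place5 (a point): Centre of grey square 6 of 6 (62 mm squares, 98 mm apart along the lane's y, first at the right-hand end seen from the robot), on the lane's floor, 6 mm above the bench.

How it is judged:
By the outcome, as a careful person would: the job done as asked, in the order asked, and still so for the second after the job is handed in, with the robot touching nothing.
Of fallen1, fallen2, fallen3 only 1 to 2 are there at a start; the rules pass over those that are not, and their reading is None.
At some moment in a run one of turner, fallen1, fallen2, fallen3, binned1, binned2 may be knocked a few centimetres aside while the robot is not near it.
Once in a run the grip may slacken for a moment while it holds something.
It also fails if it takes over 210 s, if anything falls off the work surface, if the arm or the gripper's body presses on something with over 40 N, if the wrist force passes 120 N, or if a joint passes its speed limit or range.

## Working session

There is one attempt and no reset: what is moved stays moved. The work goes in short steps, Python scripts to look and compute and a shell command to move; the robot and the scene stay as the last step left them, time stands still between calls to the robot, and variables do not carry over. Pictures are saved under pics/ and viewed, at most 14 in all, crops included, and the job is handed in when it is done.

```bash
ls; mkdir -p pics; cat > h.py <<'E'
import numpy as np, cv2
from cell import *
def snap(n,tag=None):
    im,d=camera(n)
    if tag: cv2.imwrite(f'pics/{tag}.png',cv2.cvtColor(cv2.resize(im,(784,588)),cv2.COLOR_RGB2BGR))
    return im,d
def rays(n,uv):
    c=camera_info(n);K=np.array(c['intrinsics'],float)
    p=(np.atleast_2d(uv)-[K[0,2],K[1,2]])/[K[0,0],K[1,1]]
    q=p.copy()
    for _ in range(20): q=p/(1+c['k1']*(q**2).sum(1,keepdims=True))
    T=np.array(c['world_from_camera'],float)
    return T[:3,3],np.c_[q,np.ones(len(q))]@T[:3,:3].T
def onz(n,uv,z):
    o,r=rays(n,uv); return o+r*((z-o[2])/r[:,2:3])
def cloud(n,d):
    v,u=np.mgrid[:420,:560]; o,r=rays(n,np.c_[u.ravel(),v.ravel()].astype(float))
    P=(o+r*d.reshape(-1,1)).reshape(420,560,3); P[d<=0]=np.nan; return P
E
python3 - <<'E'
from h import *
for n in('top','scene'):
    im,d=snap(n,n+'0'); np.savez(n+'0',im=im,d=d)
    print(n,np.round(camera_info(n)['world_from_camera'],2).tolist(),camera_info(n)['k1'],np.array(camera_info(n)['intrinsics']).tolist())
s=read_state();print(s['eef_pos'],s['eef_rot'],grip_point_offset)
E
```

```text
pics
top [[-0.01, -1.0, 0.09, 441.0], [-1.0, 0.01, 0.01, 27.75], [-0.01, -0.09, -1.0, 1430.01], [0.0, 0.0, 0.0, 1.0]] -0.15374430138759745 [[523.3499511892041, 0.0, 270.6770388283658], [0.0, 523.3499511892041, 206.00441744589264], [0.0, 0.0, 1.0]]
scene [[0.37, 0.64, -0.68, 1329.09], [0.93, -0.24, 0.28, -287.94], [0.02, -0.73, -0.68, 838.62], [0.0, 0.0, 0.0, 1.0]] -0.16589450499479844 [[487.43567300336696, 0.0, 279.49136939697524], [0.0, 487.43567300336696, 199.59522063911982], [0.0, 0.0, 1.0]]
[ 172.3079743  -522.05829555  204.95537438] [-3.14057487e+00 -5.87840097e-05  3.18797179e-01] 18.8
```

View pics/top0.png

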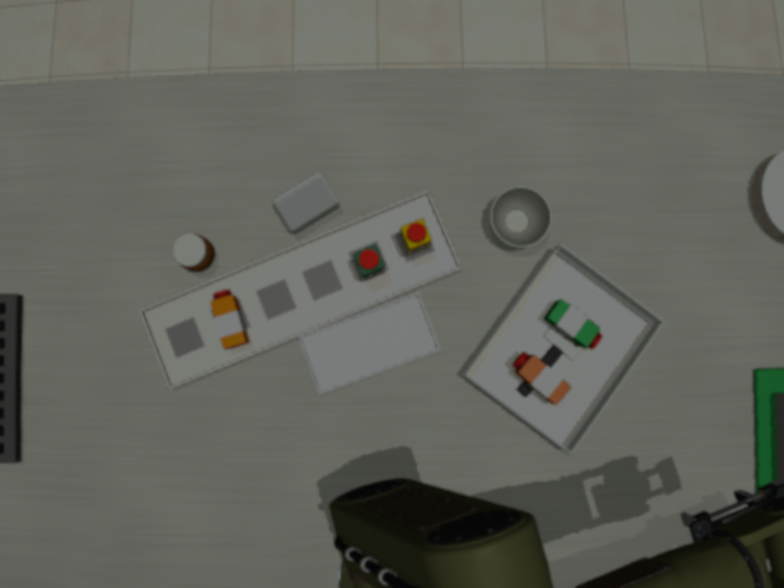

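View pics/scene0.png

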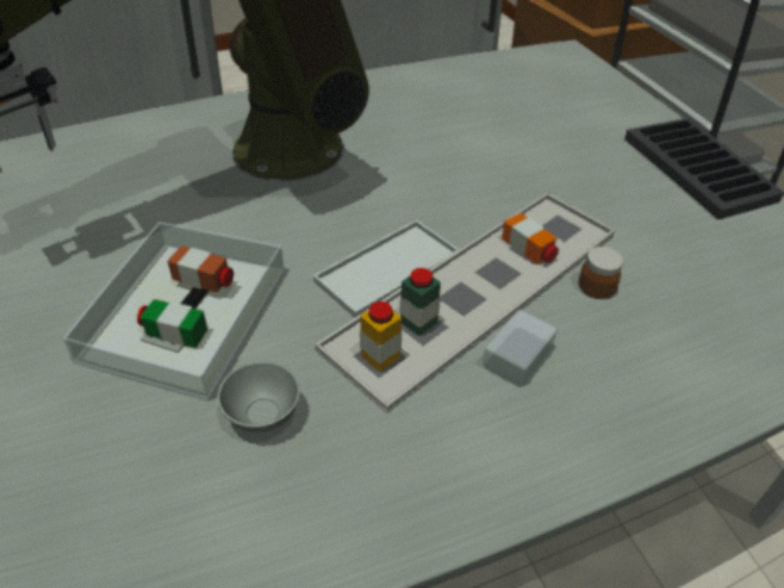

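```bash
cat >> h.py <<'E'
def blobs(mask,amin=60):
    n,l,st,c=cv2.connectedComponentsWithStats(mask.astype(np.uint8)); 
    return [(c[i],st[i,4],l==i) for i in range(1,n) if st[i,4]>=amin]
def tins(n,im,d):
    """saturated blobs -> hue,area,pixel centroid,cloud mean,z90, xy rect"""
    h=cv2.cvtColor(im,cv2.COLOR_RGB2HSV).astype(int); P=cloud(n,d)
    ok=(h[...,1]>130)&(h[...,2]>40)&(P[...,2]>0)&(P[...,2]<330)&(P[...,0]>200)&(P[...,0]<760)
    out=[]
    for nm,lo,hi in(('red',0,4),('redH',174,180),('copper',5,9),('orange',10,18),('yellow',19,32),('green',45,68),('dgreen',69,95),('blue',96,130)):
        for c,a,m in blobs(ok&(h[...,0]>=lo)&(h[...,0]<=hi),12):
            q=P[m];q=q[~np.isnan(q[:,0])]
            if len(q)>5: out.append((nm,a,np.round(c),np.round(q.mean(0)),np.round(np.percentile(q[:,2],90)))); print(*out[-1])
E
python3 - <<'E'
from h import *
z=np.load('top0.npz');im,d=z['im'],z['d'];tins('top',im,d)
h=cv2.cvtColor(im,cv2.COLOR_RGB2HSV).astype(int);P=cloud('top',d)
print('squares')
L=[]
for c,a,m in blobs((h[...,2]<115)&(h[...,1]<45)&(abs(P[...,2]-6)<8)&(P[...,0]>300)&(P[...,1]<420)&(P[...,1]>-150),200):
    print(np.round(c),a,np.round(onz('top',c,6)),np.round(np.nanmean(P[m],0)))
c=lambda *p:np.round(onz('top',np.array(p)*560/784,18),0)
print('lane',c((428,194),(460,269),(172,387),(145,312)))
print('rest',onz('top',np.array([(300,338),(420,296),(438,349),(320,393)])*560/784,16).round())
print('bin',onz('top',np.array([(560,246),(660,321),(567,451),(461,375)])*560/784,60).round())
print('turner pts',onz('top',np.array([(525,390),(552,355),(563,343)])*560/784,15).round())
for n,p in(('green',(573,323)),('copper',(543,378)),('orange',(228,325))): 
  q=(np.array(p)*560/784).astype(int);print(n,P[q[1],q[0]].round())
E
python3 - <<'E'
import cv2
a=cv2.imread('pics/top0.png')
x=cv2.resize(a[235:460,450:670],(780,590),interpolation=cv2.INTER_CUBIC);cv2.imwrite('pics/binc.png',cv2.convertScaleAbs(x,alpha=1.5))
E
```

```text
red 102 [297. 166.] [662. -28. 116.] 119.0
red 140 [263. 185.] [615.  59. 115.] 119.0
red 33 [158. 209.] [562. 344.  44.] 48.0
red 32 [425. 244.] [ 460. -370.   47.] 52.0
red 65 [372. 258.] [ 427. -222.   57.] 62.0
copper 13 [375. 258.] [ 426. -232.   62.] 66.0
orange 20 [298. 161.] [676. -31. 106.] 117.0
orange 75 [145. 184.] [632. 379.  42.] 48.0
orange 167 [160. 217.] [540. 336.  50.] 55.0
orange 98 [167. 243.] [473. 317.  49.] 55.0
orange 205 [379. 263.] [ 411. -240.   66.] 70.0
orange 108 [399. 280.] [ 366. -292.   66.] 69.0
yellow 18 [301. 159.] [683. -39. 102.] 105.0
yellow 146 [295. 171.] [652. -25. 100.] 107.0
yellow 32 [162. 217.] [541. 330.  52.] 56.0
yellow 50 [167. 242.] [474. 316.  52.] 54.0
green 135 [397. 222.] [ 518. -295.   54.] 58.0
green 170 [419. 238.] [ 475. -351.   54.] 58.0
green 952 [547. 295.] [ 308. -733.   11.] 15.0
dgreen 21 [550. 290.] [ 322. -742.   11.] 15.0
dgreen 18 [548. 296.] [ 305. -733.   12.] 16.0
dgreen 13 [545. 305.] [ 280. -725.   12.] 15.0
squares
[240. 166.] 24087 [[683. 125.   6.]] [689. 127.   1.]
[292. 178.] 223 [[648. -18.   6.]] [648. -18.   6.]
[260. 187.] 235 [[623.  70.   6.]] [623.  71.   6.]
[230. 200.] 539 [[589. 153.   6.]] [589. 153.   6.]
[197. 213.] 545 [[553. 244.   6.]] [553. 244.   6.]
[138. 240.] 214 [[483. 407.   6.]] [483. 407.   6.]
lane [[ 754.  -58.   18.]
 [ 605. -117.   18.]
 [ 383.  447.   18.]
 [ 530.  502.   18.]]
rest [[476. 195.  16.]
 [554. -38.  16.]
 [451. -71.  16.]
 [370. 157.  16.]]
bin [[ 642. -305.   60.]
 [ 496. -495.   60.]
 [ 256. -307.   60.]
 [ 402. -110.   60.]]
turner pts [[ 369. -238.   15.]
 [ 436. -292.   15.]
 [ 458. -315.   15.]]
green [ 497. -324.   59.]
copper [ 393. -261.   64.]
orange [501. 330.  55.]
```

View pics/binc.png

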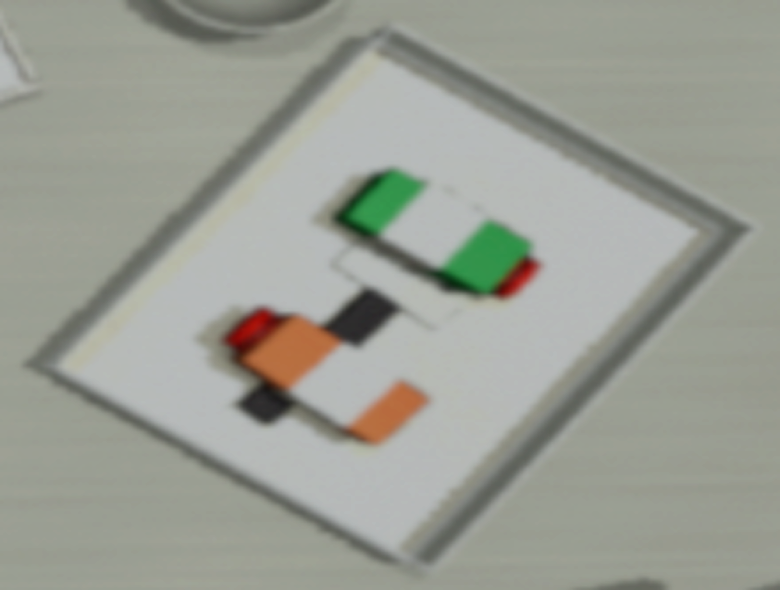

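```bash
cat >> h.py <<'E'
def toprect(P,x,y,zlo,zhi,R=80):
    m=(np.hypot(P[...,0]-x,P[...,1]-y)<R)&(P[...,2]>zlo)&(P[...,2]<zhi)
    m=max(blobs(m,10),key=lambda b:b[1])[2]
    q=P[m]; r=cv2.minAreaRect(q[:,:2].astype(np.float32)); b=cv2.boxPoints(r)
    e=b[1]-b[0] if np.hypot(*(b[1]-b[0]))>np.hypot(*(b[2]-b[1])) else b[2]-b[1]
    e=e/np.hypot(*e)
    return np.array(r[0]),sorted(r[1]),e,np.degrees(np.arctan2(e[1],e[0])),np.median(q[:,2])
E
python3 - <<'E'
from h import *
z=np.load('top0.npz');P=cloud('top',z['d'])
for n,x,y,lo,hi in(('orange',501,330,44,60),('green',497,-324,46,64),('copper',393,-261,57,76)):
    print(n,*toprect(P,x,y,lo,hi))
for n,x,y in(('yellow',662,-28),('dgreen',615,59)):
    print(n,*toprect(P,x,y,105,125,45),'lower',*toprect(P,x,y,90,125,45))
for x,y in((589,153),(553,244),(350,-330)): 
    m=np.hypot(P[...,0]-x,P[...,1]-y)<15;print(np.nanmedian(P[m],0))
E
```

```text
orange [515.33282471 331.97744751] [48.393280029296875, 109.62212371826172] [0.96073216 0.27747738] 16.109703 51.61208666583457
green [ 493.16467285 -332.22460938] [47.79069519042969, 110.84960174560547] [0.62328035 0.7819985 ] 51.44392 54.43668371858848
copper [ 396.28662109 -259.18984985] [47.8099365234375, 110.17872619628906] [0.66893536 0.74332064] 48.015053 65.64480512064688
yellow [662.38696289 -27.53066635] [34.819358825683594, 36.07848358154297] [0.24728057 0.9689439 ] 75.68335 115.12376651851082 lower [662.5869751  -27.93839264] [46.575748443603516, 46.628196716308594] [0.9298747  0.36787638] 21.584705 105.56824141440495
dgreen [613.53137207  59.14889526] [33.81865692138672, 35.80110168457031] [0.01627782 0.99986756] 89.0673 114.86173503928478 lower [614.60290527  59.24375534] [45.78901290893555, 47.25630187988281] [0.92079043 0.39005753] 22.95808 107.10502065827211
[589.20797194 152.77941329   6.06201204]
[552.18676646 244.00888748   5.61961765]
[ 349.2198115  -330.42142473    4.48413701]
```

```bash
python3 -m handwheel '.4 .93 0 0 0;.4 .93 0 0 0;.4 .93 0 0 0;.4 .93 0 0 0;.4 .93 0 0 0;.4 .93 0 0 0;.4 .93 0 0 0;.4 .93 0 0 0;.4 .93 0 0 0;.4 .93 0 0 0;.4 .93 0 0 0;.4 .93 0 0 0' 8; python3 -m handwheel '.4 .93 -.1 0 0;.4 .93 -.1 0 0;.4 .93 -.1 0 0;.4 .93 -.1 0 0;.4 .93 -.1 0 0;.4 .93 -.1 -.4 0;.4 .93 -.1 0 0;.4 .93 -.1 0 0;.4 .93 -.1 0 0;.4 .93 -.1 0 0;.4 .93 -.1 0 0;0 0 0 0 0'
```

```text
clock: 1.1
eef_pos: [364.5, -73.9, 205.5]
eef_rot: [3.141, -0.0, 0.319]
wrist_force: [1.0, -0.4, -0.2]
finger_gap: 93.9
finger_force: 0.0
clock: 2.1
eef_pos: [540.6, 338.1, 158.1]
eef_rot: [3.142, 0.003, 0.287]
wrist_force: [-0.4, -0.7, -1.5]
finger_gap: 93.8
finger_force: 0.0
```

```bash
python3 -m handwheel '0 0 -.8 0 0;0 0 -.8 0 0;0 0 -.8 0 0;0 0 -.8 0 0;0 0 -.45 0 0;0 0 0 0 0;0 0 0 0 .6;0 0 0 0 .6;0 0 0 0 .6;0 0 0 0 .6;0 0 0 0 .6;0 0 0 0 .6' 8
```

```text
clock: 3.1
eef_pos: [540.6, 333.5, 16.1]
eef_rot: [-3.141, -0.001, 0.284]
wrist_force: [1.2, -0.1, 1.3]
finger_gap: 57.2
finger_force: 0.6
```

```bash
python3 -m handwheel '0 0 0 0 .8;0 0 0 0 .8;0 0 0 0 .8;0 0 0 0 .8;0 0 0 0 .8;0 0 0 0 .8' 8;python3 -m handwheel '0 0 .2 0 .8;0 0 .25 0 .8;0 0 .25 0 .8;0 0 .25 0 .8;0 0 .25 0 .8;0 0 .25 0 .8;0 0 .25 0 .8;0 0 .25 0 .8;0 0 .25 0 .8;0 0 .25 0 .8;0 0 .25 0 .8;0 0 0 0 .8'
python3 -c "
from h import *
im,d=snap('scene','s1');tins('scene',im,d)"
```

```text
clock: 3.6
eef_pos: [540.6, 333.7, 16.0]
eef_rot: [-3.141, -0.001, 0.284]
wrist_force: [0.4, 3.2, 5.2]
finger_gap: 46.5
finger_force: 7.9
clock: 4.6
eef_pos: [541.1, 333.7, 126.0]
eef_rot: [-3.141, -0.003, 0.284]
wrist_force: [-0.5, 0.4, -1.1]
finger_gap: 46.2
finger_force: 7.9
red 98 [398. 147.] [570. 335. 147.] 157.0
red 109 [160. 197.] [ 436. -225.   51.] 61.0
red 160 [301. 197.] [621.  58. 115.] 118.0
red 184 [272. 222.] [669. -29. 116.] 118.0
red 17 [100. 222.] [ 468. -375.   48.] 51.0
copper 25 [395. 144.] [560. 331. 150.] 157.0
copper 21 [124. 193.] [ 385. -306.   46.] 60.0
copper 47 [155. 196.] [ 433. -238.   54.] 64.0
copper 31 [146. 195.] [ 428. -257.   59.] 66.0
copper 17 [148. 203.] [ 430. -257.   35.] 41.0
orange 95 [367. 130.] [483. 297. 148.] 162.0
orange 167 [393. 140.] [551. 333. 155.] 164.0
orange 74 [126. 185.] [ 376. -298.   61.] 68.0
orange 203 [150. 194.] [ 422. -247.   56.] 68.0
orange 314 [427. 202.] [667. 383.  35.] 48.0
yellow 410 [272. 234.] [680. -32.  92.] 103.0
yellow 135 [272. 257.] [682. -33.  19.] 26.0
green 210 [109. 227.] [ 487. -357.   45.] 56.0
green 273 [137. 233.] [ 529. -299.   43.] 55.0
dgreen 22 [109. 223.] [ 485. -355.   54.] 56.0
```

View pics/s1.png

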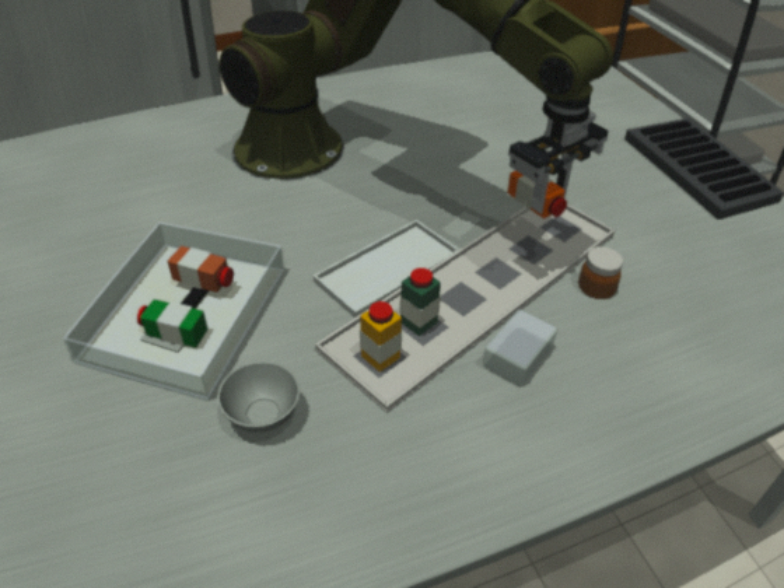

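```bash
python3 -m handwheel '0 0 -.5 0 .8;0 0 -.5 0 .8;0 0 -.3 0 .8;0 0 0 0 .8' 5;python3 -m handwheel '0 0 0 0 .8;0 0 0 0 .8;0 0 0 0 .8' 4
python3 -c "
from h import *
im,d=snap('scene');tins('scene',im,d)" | grep orange; python3 -m handwheel '0 0 0 0 .8;0 0 0 0 .8;0 0 0 0 .8;0 0 0 0 .8' 3
python3 -c "
from h import *
im,d=snap('scene','s2');tins('scene',im,d)" | grep orange
```

```text
clock: 4.98
eef_pos: [539.1, 332.6, 68.3]
eef_rot: [3.141, 0.005, 0.284]
wrist_force: [-0.5, 0.5, -0.0]
finger_gap: 33.9
finger_force: 0.0
clock: 5.23
eef_pos: [540.9, 333.6, 72.7]
eef_rot: [-3.141, -0.002, 0.284]
wrist_force: [-0.0, 0.1, 0.2]
finger_gap: 18.7
finger_force: 0.0
orange 146 [366. 164.] [491. 306.  43.] 54.0
orange 294 [386. 177.] [557. 328.  42.] 55.0
orange 78 [126. 186.] [ 376. -297.   59.] 68.0
orange 171 [150. 192.] [ 421. -247.   59.] 68.0
orange 336 [427. 202.] [668. 384.  35.] 49.0
clock: 5.62
eef_pos: [540.4, 333.3, 71.6]
eef_rot: [-3.142, -0.0, 0.284]
wrist_force: [0.3, 0.2, -0.0]
finger_gap: 18.6
finger_force: 0.0
orange 140 [366. 164.] [492. 305.  43.] 55.0
orange 297 [386. 177.] [557. 328.  42.] 55.0
orange 72 [126. 185.] [ 375. -297.   60.] 68.0
orange 118 [151. 188.] [ 414. -241.   66.] 68.0
orange 345 [427. 202.] [667. 384.  34.] 48.0
orange 58 [149. 202.] [ 432. -253.   39.] 54.0
```

View pics/s2.png

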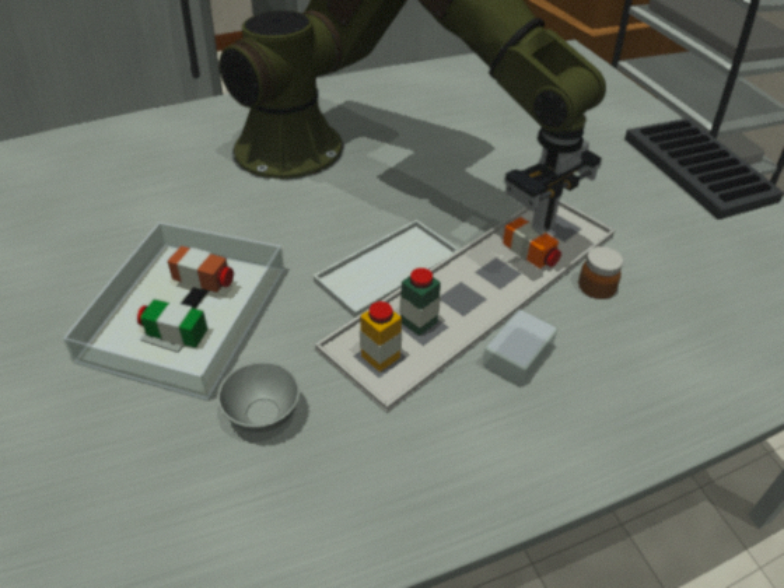

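```bash
python3 -m handwheel '0 0 .5 0 0;0 0 .5 0 0;0 0 .4 0 0;-.9 .2 0 0 0;-.9 .2 0 0 0;-.9 .2 0 0 0;-.9 .2 0 0 0' 5
python3 -c "
from h import *
im,d=snap('top','t3');P=cloud('top',d)
print(*toprect(P,515,332,44,60))"
```

```text
clock: 6.25
eef_pos: [394.8, 365.3, 127.5]
eef_rot: [-3.142, -0.0, 0.283]
wrist_force: [-0.4, 1.0, -0.1]
finger_gap: 62.2
finger_force: 0.0
[526.40136719 328.22061157] [49.21357345581055, 107.47576141357422] [0.9491569  0.31480348] 18.34895 51.60695432133184
```

```bash
python3 -m handwheel '.8 -.13 0 .2 0;.8 -.13 0 .2 0;.8 -.13 0 0 0;.8 -.13 0 0 0;.83 -.14 0 0 0;0 0 -.8 0 0;0 0 -.8 0 0;0 0 -.8 0 0;0 0 -.45 0 0;0 0 0 0 0;0 0 0 0 .8;0 0 0 0 .8' 5; python3 -m handwheel '0 0 0 0 .8;0 0 0 0 .8;0 0 0 0 .8;0 0 0 0 .8;0 0 0 0 .8;0 0 0 0 .8;0 0 0 0 .8;0 0 .1 0 .8;0 0 .15 0 .8;0 0 .15 0 .8;0 0 .15 0 .8;0 0 .15 0 .8' 5
python3 -m handwheel '-.05 0 .15 0 .8;-.05 0 .15 0 .8;-.05 0 .15 0 .8;-.05 0 .15 0 .8;-.05 0 .15 0 .8;0 0 .15 0 .8;0 0 .15 0 .8;0 0 .1 0 .8;0 0 0 0 .8' 5
python3 -c "
from h import *
im,d=snap('scene','s3');tins('scene',im,d)" | grep -E '^(orange|red)'
```

```text
clock: 7.3
eef_pos: [558.4, 339.4, 15.3]
eef_rot: [-3.141, -0.002, 0.319]
wrist_force: [-0.5, 0.7, 0.2]
finger_gap: 83.8
finger_force: 0.0
clock: 8.3
eef_pos: [557.7, 339.0, 42.3]
eef_rot: [-3.142, -0.0, 0.319]
wrist_force: [-0.6, 0.7, -2.4]
finger_gap: 45.9
finger_force: 5.0
clock: 9.05
eef_pos: [548.0, 339.1, 88.6]
eef_rot: [-3.141, -0.001, 0.319]
wrist_force: [-0.2, 0.6, -1.9]
finger_gap: 46.0
finger_force: 5.0
red 98 [397. 158.] [570. 341. 111.] 121.0
red 112 [160. 197.] [ 436. -225.   51.] 61.0
red 163 [301. 198.] [621.  58. 115.] 118.0
red 188 [272. 222.] [669. -29. 116.] 118.0
red 15 [100. 222.] [ 467. -374.   48.] 49.0
orange 99 [365. 143.] [486. 296. 110.] 124.0
orange 100 [395. 151.] [553. 341. 121.] 129.0
orange 30 [380. 154.] [537. 312. 107.] 126.0
orange 54 [128. 182.] [ 370. -292.   66.] 68.0
orange 128 [150. 190.] [ 418. -244.   65.] 68.0
orange 326 [427. 202.] [667. 383.  34.] 49.0
orange 46 [149. 203.] [ 431. -255.   36.] 47.0
orange 16 [267. 228.] [673. -40. 107.] 109.0
```

```bash
python3 -m handwheel '0 0 0 0 .8;0 0 0 0 .8;0 0 0 0 .8' 4; python3 -m handwheel '0 0 0 0 .8;0 0 0 0 .8;0 0 0 0 .8;0 0 0 0 .8' 3
python3 -c "
from h import *
im,d=snap('scene','s4');tins('scene',im,d)" | grep -E '^(orange|red)'
```

```text
clock: 9.35
eef_pos: [547.4, 338.8, 87.0]
eef_rot: [3.141, 0.001, 0.319]
wrist_force: [-0.2, 0.0, -2.4]
finger_gap: 46.1
finger_force: 4.0
clock: 9.68
eef_pos: [547.5, 338.9, 87.4]
eef_rot: [3.142, 0.0, 0.319]
wrist_force: [-0.3, 0.4, -2.6]
finger_gap: 45.9
finger_force: 3.0
red 114 [397. 153.] [562. 342. 120.] 123.0
red 110 [160. 197.] [ 436. -225.   51.] 61.0
red 158 [301. 197.] [621.  58. 116.] 118.0
red 183 [272. 222.] [669. -29. 116.] 118.0
red 20 [100. 223.] [ 468. -375.   46.] 50.0
orange 184 [394. 165.] [571. 335.  92.] 106.0
orange 88 [381. 181.] [550. 321.  26.] 35.0
orange 70 [127. 183.] [ 374. -295.   65.] 68.0
orange 206 [150. 193.] [ 422. -246.   57.] 68.0
orange 339 [427. 202.] [667. 383.  34.] 48.0
```

```bash
python3 -m handwheel '0 0 0 0 .8;-.2 0 0 .35 .8;-.25 -.05 0 .35 .8;-.25 -.05 0 0 .8;-.05 0 0 0 .8;0 0 0 0 .8' 4
python3 -c "
from h import *
im,d=snap('scene');x=im[100:220,310:470];cv2.imwrite('pics/s5.png',cv2.cvtColor(cv2.resize(x,(640,480),interpolation=2),4))"
```

```text
clock: 10.23
eef_pos: [517.0, 335.1, 87.7]
eef_rot: [-3.142, -0.0, 0.381]
wrist_force: [-0.2, -0.6, -1.8]
finger_gap: 46.0
finger_force: 4.0
```

View pics/s5.png

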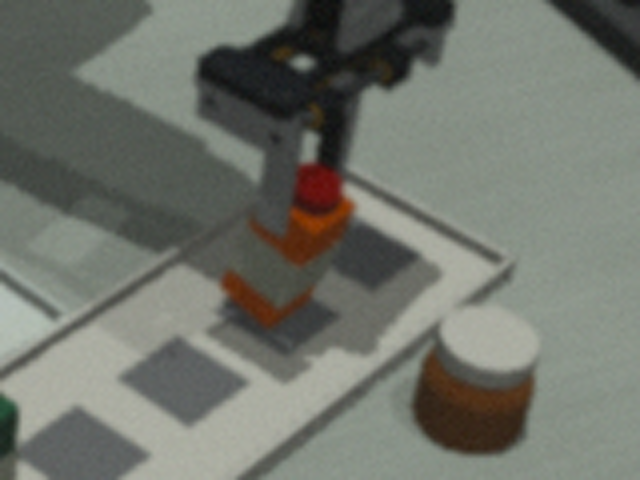

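```bash
python3 -m handwheel '0 0 0 0 .8;0 0 0 0 .8;0 0 0 0 .8;0 0 0 0 .8;0 0 0 0 .8;0 0 0 0 .8;0 0 0 0 .8;0 0 0 0 .8' 3
cat >> h.py <<'E'
def tilt(lo,hi):
    "held tin: cap and lowest body positions from scene"
    im,d=snap('scene'); h=cv2.cvtColor(im,cv2.COLOR_RGB2HSV).astype(int); P=cloud('scene',d); e=read_state()['eef_pos']
    near=(np.hypot(P[...,0]-e[0],P[...,1]-e[1])<75)&(h[...,1]>130)&(h[...,2]>40)
    for nm,m in(('cap',near&((h[...,0]<5)|(h[...,0]>173))&(P[...,2]>e[2])),('body',near&(h[...,0]>=lo)&(h[...,0]<=hi))):
        q=P[m]; 
        if len(q)<5: print(nm,'none'); continue
        if nm=='cap': print('cap',q.mean(0).round(),'zmax',np.percentile(q[:,2],97).round())
        else:
            k=q[q[:,2]<np.percentile(q[:,2],2)+22]; t=q[q[:,2]>np.percentile(q[:,2],98)-22]
            print('low',k.mean(0).round(),'zmin',np.percentile(q[:,2],3).round(),'high',t.mean(0).round())
E
python3 -c "
from h import *
tilt(6,22)"
```

```text
clock: 10.95
eef_pos: [517.6, 334.9, 87.4]
eef_rot: [3.142, -0.0, 0.38]
wrist_force: [-0.4, -0.1, -2.1]
finger_gap: 46.1
finger_force: 3.0
cap [532. 338. 120.] zmax 125.0
low [521. 317.  24.] zmin 17.0 high [517. 319. 229.]
```

```bash
python3 -m handwheel '.19 .08 0 0 .8;.18 .07 -.1 0 .8;0 0 -.1 0 .8;-.09 -.04 -.05 0 .8;-.1 -.04 -.05 0 .8;-.1 -.04 -.03 0 .8;-.08 -.03 0 0 .8;0 0 0 0 .8;0 0 0 0 .8' 3
python3 -c "
from h import *
tilt(6,22)"
```

```text
clock: 11.75
eef_pos: [517.2, 334.7, 74.1]
eef_rot: [3.141, 0.001, 0.38]
wrist_force: [0.6, 0.5, -1.4]
finger_gap: 46.2
finger_force: 3.0
cap [528. 337. 116.] zmax 120.0
low [533. 325.  20.] zmin 12.0 high [531. 313. 210.]
```

```bash
python3 -m handwheel '0 0 -.05 0 .8;0 0 -.02 0 .8;0 0 0 0 .4;0 0 0 0 .3;0 0 0 0 .2;0 0 0 0 .1;0 0 .4 0 0;0 0 .8 0 0;0 0 .8 0 0;-.6 -.8 .3 0 0;-.6 -.8 .3 0 0;-.6 -.8 .3 0 0' 5
python3 -m handwheel '-.5 -.85 .1 0 0;-.5 -.85 0 0 0;-.5 -.85 0 0 0'
python3 -c "
from h import *
im,d=snap('top');P=cloud('top',d)
print(*toprect(P,517,335,90,125,45));print(*toprect(P,614,59,90,125,45))
print('g',*toprect(P,493,-332,46,64));print('c',*toprect(P,396,-259,57,76))"
```

```text
clock: 12.8
eef_pos: [444.6, 238.1, 187.6]
eef_rot: [3.142, -0.0, 0.38]
wrist_force: [1.4, -0.8, -0.4]
finger_gap: 94.2
finger_force: 0.0
clock: 13.05
eef_pos: [384.5, 135.9, 191.6]
eef_rot: [3.141, -0.001, 0.38]
wrist_force: [0.2, -0.1, 0.8]
finger_gap: 93.8
finger_force: 0.0
[518.35400391 334.56448364] [46.91949462890625, 47.70761489868164] [ 0.38709053 -0.9220417 ] -67.22641 106.40237900508362
[614.5949707   59.17050934] [45.65819549560547, 46.806495666503906] [0.91759354 0.39752   ] 23.423231 107.66139828705332
g [ 493.09921265 -332.75057983] [48.37191390991211, 111.3727798461914] [0.6262494 0.7796228] 51.22605 54.410114491965714
c [ 395.99746704 -259.65667725] [48.03403091430664, 110.02743530273438] [0.66320187 0.7484406 ] 48.455475 65.59364761717859
```

```bash
python3 -m handwheel '.09 -.93 0 .6 0;.09 -.93 0 .6 0;.09 -.93 0 .6 0;.09 -.93 0 .6 0;.09 -.93 0 .6 0;.09 -.93 0 .6 0;.09 -.93 0 .6 0;.09 -.93 0 .6 0;.09 -.93 0 .5 0;.09 -.9 0 0 0;0 0 0 0 0;0 0 0 0 0' 5
```

```text
clock: 14.1
eef_pos: [421.5, -234.7, 191.0]
eef_rot: [-3.141, 0.0, 0.84]
wrist_force: [-0.6, 0.4, -0.1]
finger_gap: 94.2
finger_force: 0.0
```

```bash
python3 -m handwheel '-.12 -.04 -.8 0 0;0 0 -.8 0 0;0 0 -.8 0 0;0 0 -.8 0 0;0 0 -.6 0 0;0 0 -.3 0 0;0 0 0 0 .8;0 0 0 0 .8;0 0 0 0 .8;0 0 0 0 .8;0 0 0 0 .8;0 0 0 0 .8' 6; python3 -m handwheel '0 0 0 0 .8;0 0 0 0 .8;0 0 0 0 .8;0 0 .1 0 .8;0 0 .15 0 .8;0 0 .2 0 .8;0 0 .25 0 .8;0 0 .3 0 .8;0 0 .3 0 .8;0 0 .3 0 .8;0 0 .3 0 .8;0 0 .3 0 .8' 6
python3 -m handwheel '0 0 .3 0 .8;0 0 .2 0 .8;0 0 .1 0 .8;0 0 0 0 .8' 5
python3 -m handwheel '0 0 0 0 .8;0 0 0 0 .8' 4
python3 -m handwheel '0 0 0 0 .8;0 0 0 0 .8;0 0 0 0 .8;0 0 0 0 .8;0 0 0 0 .8;0 0 0 0 .8;0 0 0 0 .8;0 0 0 0 .8;0 0 0 0 .8' 3
python3 -c "
from h import *
tilt(5,18)"
```

```text
clock: 15.1
eef_pos: [417.3, -235.4, 28.1]
eef_rot: [3.14, -0.0, 0.842]
wrist_force: [0.2, -0.0, 0.9]
finger_gap: 57.3
finger_force: 0.0
clock: 16.1
eef_pos: [416.9, -235.2, 116.9]
eef_rot: [3.141, -0.0, 0.842]
wrist_force: [-0.2, -0.7, -3.2]
finger_gap: 46.0
finger_force: 6.0
clock: 16.43
eef_pos: [417.2, -235.4, 140.4]
eef_rot: [3.14, -0.0, 0.842]
wrist_force: [-0.4, 0.5, -1.0]
finger_gap: 46.0
finger_force: 5.0
clock: 16.6
eef_pos: [416.7, -235.1, 138.8]
eef_rot: [-3.141, 0.0, 0.842]
wrist_force: [-0.0, -0.3, -2.3]
finger_gap: 45.8
finger_force: 4.0
clock: 17.35
eef_pos: [417.0, -235.3, 139.4]
eef_rot: [3.142, -0.0, 0.842]
wrist_force: [0.3, 0.3, -2.7]
finger_gap: 45.7
finger_force: 3.0
cap [ 425. -229.  169.] zmax 172.0
low [ 444. -228.   73.] zmin 66.0 high [ 437. -223.  157.]
```

```bash
python3 -m handwheel '0 0 0 0 .8;0 0 .2 0 .8;0 0 .3 0 .8;0 0 .1 0 .8;.1 .4 0 -.4 .8;.15 .6 0 -.4 .8;.2 .8 0 -.4 .8;.26 .9 0 -.4 .8;.26 .9 0 -.4 .8;.26 .9 0 -.4 .8;.26 .9 0 -.4 .8;.26 .9 0 -.4 .8' 10;python3 -m handwheel '.26 .9 0 -.4 .8;.26 .9 0 -.4 .8;.26 .9 0 -.4 .8;.26 .9 0 -.4 .8;.26 .9 0 -.4 .8;.25 .7 0 -.1 .8;.2 .5 0 0 .8;.13 .38 0 0 .8;.1 .2 0 0 .8;0 0 0 0 .8;0 0 0 0 .8'
python3 -c "
from h import *
tilt(5,18)"
```

```text
clock: 18.4
eef_pos: [487.2, 18.6, 163.8]
eef_rot: [3.141, -0.001, 0.561]
wrist_force: [-0.2, -1.0, -1.7]
finger_gap: 45.9
finger_force: 10.0
clock: 19.32
eef_pos: [566.0, 267.5, 163.2]
eef_rot: [3.141, 0.0, 0.38]
wrist_force: [-0.0, -0.2, -2.5]
finger_gap: 46.2
finger_force: 10.0
cap [577. 270. 193.] zmax 197.0
low [543. 325.  19.] zmin 15.0 high [591. 270. 178.]
```

```bash
python3 -m handwheel '-.17 -.3 0 0 .8;-.17 -.29 0 0 .8;0 0 -.3 0 .8;0 0 -.5 0 .8;0 0 -.5 0 .8;0 0 -.3 0 .8;0 0 -.2 0 .8;0 0 0 0 .8;0 0 0 0 .8'
python3 -c "
from h import *
im,d=snap('scene');tins('scene',im,d)" | grep -E '^(red|copper|orange)'
```

```text
clock: 20.12
eef_pos: [552.8, 244.3, 91.7]
eef_rot: [-3.142, -0.0, 0.38]
wrist_force: [-0.4, 0.4, -2.5]
finger_gap: 45.4
finger_force: 10.0
red 107 [385. 147.] [522. 334. 114.] 118.0
red 100 [364. 161.] [563. 248. 122.] 126.0
red 162 [301. 198.] [621.  58. 115.] 118.0
red 184 [272. 222.] [668. -28. 116.] 118.0
red 15 [100. 222.] [ 466. -374.   48.] 50.0
copper 15 [384. 152.] [532. 325. 107.] 109.0
copper 92 [365. 169.] [576. 248. 106.] 113.0
copper 13 [367. 177.] [583. 250.  88.] 92.0
copper 12 [358. 178.] [574. 230.  82.] 87.0
copper 25 [362. 197.] [589. 244.  27.] 32.0
orange 272 [384. 157.] [533. 328.  91.] 102.0
orange 111 [364. 174.] [577. 244.  95.] 110.0
orange 73 [382. 180.] [538. 331.  19.] 26.0
orange 321 [427. 202.] [668. 384.  35.] 48.0
orange 29 [354. 196.] [574. 230.  25.] 29.0
orange 17 [268. 228.] [674. -38. 107.] 109.0
```

```bash
python3 -m handwheel '-.18 -.07 0 0 .8;0 0 -.08 0 .8;.06 .02 -.05 0 .8;.06 .03 -.05 0 .8;.06 .02 -.02 0 .8;0 0 0 0 .8;0 0 0 0 .8' 3
python3 -m handwheel '0 0 0 0 .4;0 0 0 0 .3;0 0 0 0 .2;0 0 0 0 .1;0 0 .4 0 0;0 0 .8 0 0;0 0 .8 0 0;-.5 -.8 0 0 0;-.5 -.8 0 0 0;-.5 -.8 0 0 0;-.5 -.8 0 0 0;-.4 -.9 0 0 0' 5
python3 -c "
from h import *
im,d=snap('top');P=cloud('top',d)
print(*toprect(P,552,244,90,125,45));print('g',*toprect(P,493,-332,46,64))"
```

```text
clock: 20.75
eef_pos: [552.8, 244.4, 83.5]
eef_rot: [-3.142, -0.0, 0.38]
wrist_force: [-0.8, -0.7, 2.5]
finger_gap: 45.9
finger_force: 3.0
clock: 21.75
eef_pos: [455.0, 79.5, 163.3]
eef_rot: [-3.142, -0.0, 0.381]
wrist_force: [1.0, -0.6, 0.1]
finger_gap: 94.1
finger_force: 0.0
[554.30267334 244.77655029] [43.863101959228516, 44.121803283691406] [0.9161621  0.40080795] 23.628696 105.91351011495533
g [ 493.09539795 -332.28430176] [48.57823944091797, 110.83139038085938] [0.6313879  0.77546716] 50.847404 54.524110287100825
```

```bash
python3 -m handwheel '.05 -.9 0 .5 0;.05 -.9 0 .5 0;.05 -.9 0 .5 0;.05 -.9 0 .5 0;.05 -.9 0 .5 0;.05 -.9 0 .5 0;.05 -.9 0 .5 0;.05 -.9 0 .5 0;.05 -.9 0 .5 0;.05 -.9 0 .5 0;.05 -.9 0 .5 0;.05 -.8 0 .3 0' 5;python3 -m handwheel '0 0 0 0 0;0 0 0 0 0'
```

```text
clock: 22.8
eef_pos: [480.2, -349.9, 163.3]
eef_rot: [3.142, 0.0, 0.888]
wrist_force: [0.7, -0.1, 0.2]
finger_gap: 94.2
finger_force: 0.0
clock: 22.97
eef_pos: [480.1, -348.6, 162.7]
eef_rot: [-3.141, -0.0, 0.884]
wrist_force: [-0.1, 0.1, -0.4]
finger_gap: 94.1
finger_force: 0.0
```

```bash
python3 -m handwheel '-.1 -.12 -.8 0 0;0 0 -.8 0 0;0 0 -.8 0 0;0 0 -.7 0 0;0 0 -.4 0 0;0 0 -.15 0 0;0 0 0 0 .8;0 0 0 0 .8;0 0 0 0 .8;0 0 0 0 .8;0 0 0 0 .8;0 0 0 0 .8' 6; python3 -m handwheel '0 0 0 0 .8;0 0 0 0 .8;0 0 0 0 .8;0 0 .1 0 .8;0 0 .15 0 .8;0 0 .2 0 .8;0 0 .25 0 .8;0 0 .3 0 .8;0 0 .3 0 .8;0 0 .3 0 .8;0 0 .3 0 .8;0 0 .3 0 .8' 6
python3 -m handwheel '0 0 .3 0 .8;0 0 .3 0 .8;0 0 .2 0 .8;0 0 .1 0 .8;0 0 0 0 .8' 5
python3 -m handwheel '0 0 0 0 .8;0 0 0 0 .8' 4
python3 -m handwheel '0 0 0 0 .8;0 0 0 0 .8;0 0 0 0 .8;0 0 0 0 .8;0 0 0 0 .8;0 0 0 0 .8;0 0 0 0 .8;0 0 0 0 .8' 3
python3 -c "
from h import *
tilt(40,75)"
```

```text
clock: 23.97
eef_pos: [476.6, -352.4, 17.5]
eef_rot: [3.141, 0.0, 0.886]
wrist_force: [-0.2, 0.9, -0.4]
finger_gap: 57.7
finger_force: 0.0
clock: 24.97
eef_pos: [476.6, -352.5, 106.9]
eef_rot: [3.141, 0.0, 0.886]
wrist_force: [-0.2, -0.4, -1.9]
finger_gap: 46.1
finger_force: 6.0
clock: 25.38
eef_pos: [476.8, -352.7, 142.3]
eef_rot: [3.14, 0.0, 0.886]
wrist_force: [0.4, -0.9, -2.9]
finger_gap: 45.9
finger_force: 5.0
clock: 25.55
eef_pos: [476.3, -352.3, 140.6]
eef_rot: [-3.14, -0.0, 0.886]
wrist_force: [-0.4, 1.2, -2.7]
finger_gap: 46.2
finger_force: 4.0
clock: 26.22
eef_pos: [476.5, -352.5, 141.4]
eef_rot: [-3.142, 0.0, 0.886]
wrist_force: [-0.2, 1.1, -1.8]
finger_gap: 45.9
finger_force: 3.0
cap [ 473. -356.  179.] zmax 183.0
low [ 503. -337.   90.] zmin 84.0 high [ 484. -346.  161.]
```

```bash
python3 -m handwheel '0 0 0 0 .8;0 0 0 0 .8;0 0 0 0 .8;0 0 0 0 .8;0 0 0 0 .8;0 0 0 0 .8;0 0 0 0 .8;0 0 0 0 .8;0 0 0 0 .8;0 0 0 0 .8' 3
python3 -c "
from h import *
tilt(40,75)"; python3 -m handwheel '0 0 0 0 .8;0 0 .2 0 .8;0 0 .3 0 .8;0 0 .1 0 .8;0 0 0 0 .8' 10
```

```text
clock: 27.1
eef_pos: [476.5, -352.5, 141.4]
eef_rot: [-3.142, -0.0, 0.886]
wrist_force: [-0.3, -0.3, -3.3]
finger_gap: 46.1
finger_force: 3.0
cap [ 473. -356.  178.] zmax 182.0
low [ 502. -337.   90.] zmin 82.0 high [ 484. -346.  161.]
clock: 27.57
eef_pos: [477.1, -352.9, 167.5]
eef_rot: [3.138, 0.0, 0.886]
wrist_force: [-0.2, -0.1, -1.9]
finger_gap: 45.9
finger_force: 10.0
```

```bash
python3 -m handwheel '.05 .3 .2 -.3 .8;.1 .5 .2 -.4 .8;.15 .8 .2 -.4 .8;.16 .85 .2 -.4 .8;.17 .85 .1 -.4 .8;.17 .85 0 -.4 .8;.17 .85 0 -.4 .8;.17 .85 0 -.4 .8;.17 .85 0 -.4 .8;.17 .85 0 -.4 .8;.17 .85 0 -.4 .8;.17 .85 0 -.4 .8';python3 -m handwheel '.17 .85 0 -.4 .8;.17 .85 0 -.4 .8;.16 .8 0 -.3 .8;.1 .5 0 0 .8;.1 .4 0 0 .8;.05 .2 0 0 .8;0 0 0 0 .8;0 0 0 0 .8'
```

```text
clock: 28.57
eef_pos: [549.4, 19.3, 201.6]
eef_rot: [3.141, -0.0, 0.474]
wrist_force: [0.6, 0.9, -2.9]
finger_gap: 46.2
finger_force: 10.0
clock: 29.23
eef_pos: [579.2, 161.1, 201.2]
eef_rot: [3.141, 0.0, 0.38]
wrist_force: [-0.7, -0.4, -2.2]
finger_gap: 45.8
finger_force: 10.0
```

```bash
python3 -m handwheel '-.05 -.3 0 0 .8;0 0 -.4 0 .8;0 0 -.5 0 .8;0 0 -.5 0 .8;0 0 -.5 0 .8;0 0 -.5 0 .8;0 0 -.4 0 .8;0 0 -.2 0 .8;0 0 0 0 .8'
python3 -c "
from h import *
tilt(40,68)
im,d=snap('scene');x=im[110:250,270:430];cv2.imwrite('pics/s6.png',cv2.cvtColor(cv2.resize(x,(640,560),interpolation=2),4))"
```

```text
clock: 29.98
eef_pos: [577.1, 147.9, 80.6]
eef_rot: [-3.142, 0.001, 0.378]
wrist_force: [-0.5, 0.3, -2.0]
finger_gap: 45.8
finger_force: 10.0
cap [574. 149. 121.] zmax 126.0
low [607. 149.  30.] zmin 22.0 high [586. 149. 103.]
```

View pics/s6.png

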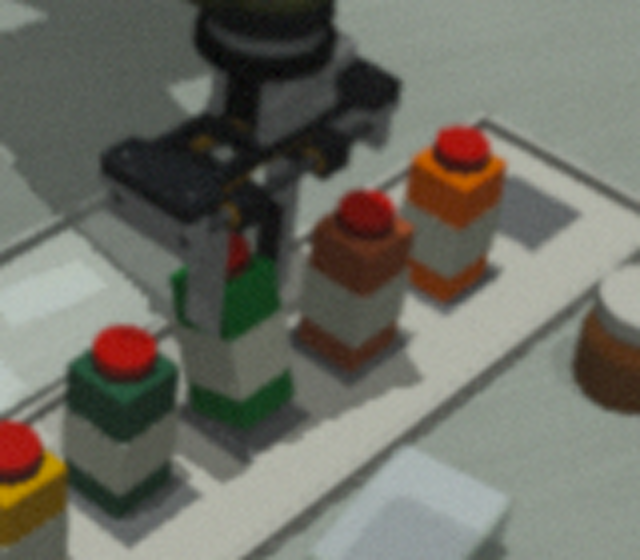

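```bash
python3 -m handwheel '0 0 -.1 0 .8;.05 .02 -.06 0 .8;.08 .03 -.05 0 .8;.08 .03 -.03 0 .8;.08 .03 0 0 .8;0 0 0 0 .8;0 0 0 0 .8' 3
python3 -c "
from h import *
tilt(40,68)"
```

```text
clock: 30.67
eef_pos: [589.1, 154.0, 71.7]
eef_rot: [3.142, -0.0, 0.38]
wrist_force: [1.4, -1.2, 1.3]
finger_gap: 46.0
finger_force: 3.0
cap [594. 157. 125.] zmax 177.0
low [610. 147.  23.] zmin 17.0 high [602. 156. 100.]
```

Righted; release gently (partial opening) and retreat.

```bash
python3 -m handwheel '0 0 -.03 0 .8;0 0 0 0 .44;0 0 0 0 .4;0 0 0 0 .36;0 0 0 0 .34;0 0 .3 0 .34;0 0 .6 0 .34;0 0 .8 0 .34;0 0 .8 0 .3;-.5 -.7 0 0 .1;-.6 -.7 0 0 0;-.6 -.7 0 0 0' 5;python3 -m handwheel '-.6 -.7 0 0 0;-.6 -.7 0 0 0;-.6 -.7 0 0 0;0 -.9 0 0 0;0 -.9 0 0 0;0 0 0 0 0'
python3 -c "
from h import *
im,d=snap('top','t7');P=cloud('top',d)
for x,y in((662,-28),(614,59),(589,153),(553,244),(517,335)): print(*toprect(P,x,y,90,125,45))
print('scene');snap('scene')"
```

```text
clock: 31.72
eef_pos: [519.9, 69.3, 171.6]
eef_rot: [3.141, -0.001, 0.381]
wrist_force: [0.8, -1.0, -0.2]
finger_gap: 82.2
finger_force: 0.0
clock: 32.22
eef_pos: [448.7, -90.4, 171.8]
eef_rot: [3.14, -0.001, 0.376]
wrist_force: [-0.0, 0.3, 0.5]
finger_gap: 94.1
finger_force: 0.0
[662.99963379 -28.15873528] [46.425376892089844, 47.57804489135742] [0.93484366 0.35505953] 20.797092 106.07110285306317
[614.06817627  59.00854874] [45.70801544189453, 46.53886032104492] [0.9190417  0.39416042] 23.21362 105.8718699313772
[591.23620605 155.82113647] [45.870582580566406, 46.681068420410156] [0.9246104 0.3809143] 22.390327 108.36264677791769
[554.32971191 244.92416382] [44.34308624267578, 44.416080474853516] [0.9189428  0.39439073] 23.22798 105.25858439190756
[518.28393555 334.76580811] [46.56062698364258, 48.18168640136719] [ 0.3942877  -0.91898704] -66.77844 105.81734753758747
scene
```

View pics/t7.png

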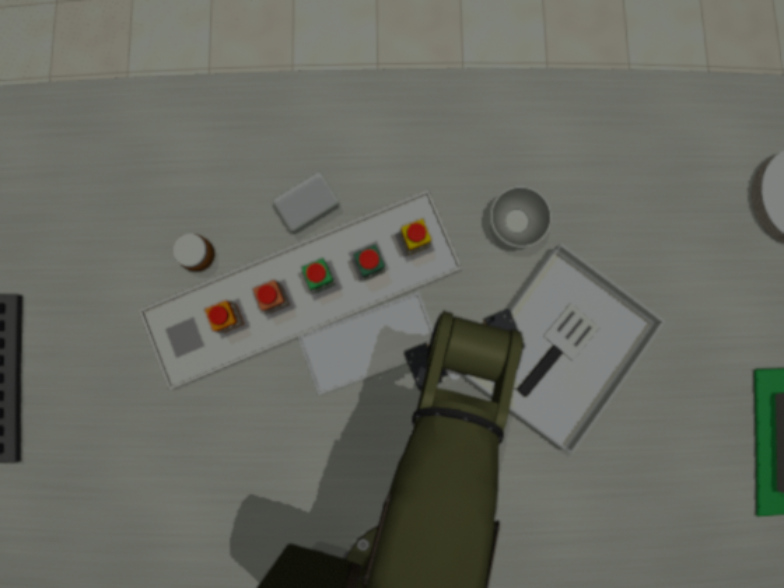

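```bash
python3 - <<'E'
from h import *
im,d=camera('top');h=cv2.cvtColor(im,cv2.COLOR_RGB2HSV).astype(int);P=cloud('top',d)
X=P[...,0];Y=P[...,1];Z=P[...,2]
m=(h[...,2]<60)&(Z>8)&(Z<32)&(X>300)&(X<560)&(Y<-190)&(Y>-420)
m=max(blobs(m),key=lambda b:b[1])[2]
q=np.c_[np.where(m)[1],np.where(m)[0]].astype(float);w=onz('top',q,20)[:,:2].astype(np.float32)
r=cv2.minAreaRect(w);b=cv2.boxPoints(r);print(r,b.round(),np.nanmedian(Z[m]))
# blade end from view: hand-read tip corners
print(onz('top',np.array([(570,304),(599,323),(546,346),(573,357)])*560/784,9).round())
print('restfloor',onz('top',np.array([(300,338),(420,296),(438,349),(320,393)])*560/784,16).round().tolist())
E
```

```text
((406.80035400390625, -265.284912109375), (22.404897689819336, 111.09168243408203), 48.718353271484375) [[ 358. -237.]
 [ 441. -310.]
 [ 456. -294.]
 [ 372. -220.]] 19.226246384591605
[[ 535. -333.    9.]
 [ 496. -389.    9.]
 [ 453. -282.    9.]
 [ 431. -335.    9.]]
restfloor [[476.0, 195.0, 16.0], [554.0, -38.0, 16.0], [451.0, -71.0, 16.0], [370.0, 157.0, 16.0]]
```

```bash
python3 -m handwheel '0 -.3 0 1 0;0 -.3 0 1 0;0 -.3 0 1 0;0 -.3 0 1 0;0 -.3 0 1 0;0 -.3 0 1 0;0 -.3 0 1 0;0 -.3 0 1 0;0 -.3 0 1 0;0 -.3 0 1 0;0 -.3 0 1 0;0 -.3 0 1 0' 30;python3 -m handwheel '0 -.3 0 1 0;0 -.3 0 1 0;0 -.3 0 1 0;0 -.3 0 1 0;-.1 -.2 0 1 0;-.1 0 0 1 0;-.1 0 0 1 0;0 0 0 1 0;0 0 0 1 0;0 0 0 1 0;0 0 0 1 0;0 0 0 .4 0'
python3 - <<'E'
from h import *
z=np.load('top0.npz');im,d=z['im'],z['d'];P=cloud('top',d);g=im.mean(2)
reg=(P[...,0]>340)&(P[...,0]<590)&(P[...,1]>-110)&(P[...,1]<230)
p=np.array([[268,243]]);print(g[243,268],g[300,200])
m=(g>(g[243,268]+g[300,200])/2)&reg
bs=[b for b in blobs(m) if b[2][243,268]]
for b in bs:
    q=np.c_[np.where(b[2])[1],np.where(b[2])[0]].astype(float);w=onz('top',q,8)[:,:2].astype(np.float32);r=cv2.minAreaRect(w);print(r,cv2.boxPoints(r).round())
m2=(P[...,2]>9)&(P[...,2]<22)&(abs((P[...,0]-463)*.946+(P[...,1]-61)*.326)<70)&(abs(-(P[...,0]-463)*.326+(P[...,1]-61)*.946)<140)
print(cv2.minAreaRect(P[m2][:,:2].astype(np.float32)),m2.sum())
E
```

```text
clock: 33.37
eef_pos: [449.5, -229.2, 170.8]
eef_rot: [3.142, -0.0, 1.433]
wrist_force: [0.3, 0.0, 0.4]
finger_gap: 93.9
finger_force: 0.0
clock: 34.37
eef_pos: [437.7, -284.6, 170.8]
eef_rot: [3.141, -0.0, 2.429]
wrist_force: [-0.0, -0.4, 0.7]
finger_gap: 94.3
finger_force: 0.0
123.0 100.33333333333333
((480.60321044921875, 78.84269714355469), (218.70384216308594, 301.7087707519531), 0.04755816236138344) [[371. 230.]
 [371. -72.]
 [590. -72.]
 [590. 230.]]
((467.4954528808594, 70.30855560302734), (127.05492401123047, 261.8905334472656), 19.43011474609375) 661
```

```bash
python3 -m handwheel '0 -.18 -.8 0 0;0 0 -.8 0 0;0 0 -.8 0 0;0 0 -.8 0 0;0 0 -.5 0 0;0 0 -.3 0 0;0 0 -.07 0 0;0 0 0 0 0;0 0 0 0 1;0 0 0 0 1;0 0 0 0 1;0 0 0 0 1' 30; python3 -m handwheel '0 0 0 0 1;0 0 0 0 1;0 0 0 0 1;0 0 0 0 1;0 0 0 0 1;0 0 0 0 1;0 0 0 0 1;0 0 0 0 1;0 0 0 0 1;0 0 0 0 1'
python3 -c "
import cv2,numpy as np
z=np.load('top0.npz')['im'][200:290,205:325]
x=cv2.resize(z,(800,600),interpolation=cv2.INTER_CUBIC);cv2.imwrite('pics/restc.png',cv2.convertScaleAbs(cv2.cvtColor(x,4),alpha=1.4))"
```

```text
clock: 35.37
eef_pos: [437.3, -293.5, 8.6]
eef_rot: [3.142, 0.001, 2.422]
wrist_force: [0.7, 0.5, 0.1]
finger_gap: 70.7
finger_force: 0.0
clock: 36.2
eef_pos: [436.9, -293.3, 7.7]
eef_rot: [-3.142, -0.0, 2.422]
wrist_force: [-0.9, 0.4, -0.6]
finger_gap: 23.9
finger_force: 30.0
```

View pics/restc.png

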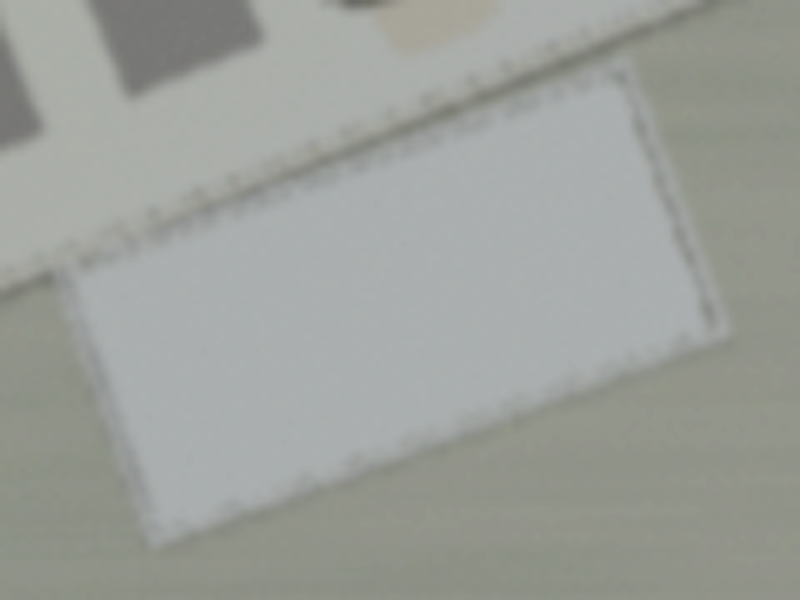

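```bash
python3 -c "
from h import *
c=np.array([(58,275),(625,65),(730,337),(150,548)])*.15+[205,200]
w=onz('top',c,16)[:,:2];print(w.round(1),w.mean(0),[np.hypot(*(w[i]-w[i-1])).round() for i in range(4)])
for a,b in((0,1),(3,2)): print(np.degrees(np.arctan2(*(w[b]-w[a])[::-1])))"
python3 -m handwheel '0 0 .1 0 1;0 0 .2 0 1;0 0 .3 0 1;0 0 .4 0 1;0 0 .5 0 1;0 0 .5 0 1;0 0 .4 0 1;0 0 .2 0 1;0 0 0 0 1' 40
python3 -c "
from h import *
im,d=snap('scene','s8')"
```

```text
[[476.4 196.7]
 [558.7 -34.8]
 [447.7 -75.3]
 [365.7 160.2]] [462.13225209  61.67057213] [np.float64(117.0), np.float64(246.0), np.float64(118.0), np.float64(249.0)]
-70.43656866988256
-70.81135186602603
clock: 36.95
eef_pos: [437.6, -293.8, 114.2]
eef_rot: [3.141, 0.004, 2.422]
wrist_force: [0.3, -1.2, -0.6]
finger_gap: 23.5
finger_force: 40.0
```

View pics/s8.png

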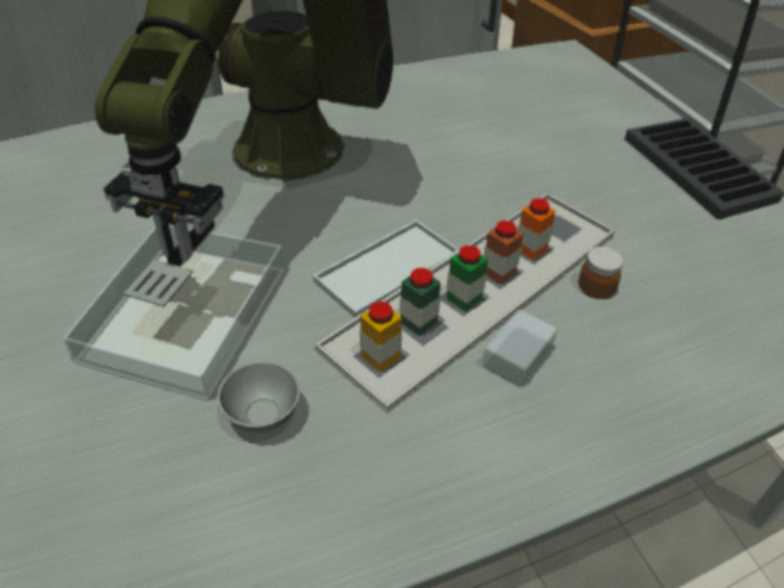

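```bash
python3 -m handwheel '.02 .2 0 -.3 1;.03 .4 0 -.5 1;.05 .7 0 -.5 1;.06 .85 0 -.5 1;.06 .85 0 -.5 1;.06 .85 0 -.5 1;.06 .85 0 -.5 1;.06 .85 0 -.5 1;.06 .85 0 -.5 1;.05 .8 0 -.5 1;.04 .7 0 -.5 1;.04 .5 0 -.3 1';python3 -m handwheel '.02 .3 0 -.3 1;0 .1 0 0 1;0 0 0 0 1;0 0 0 0 1'
```

```text
clock: 38.0
eef_pos: [459.8, 44.9, 110.8]
eef_rot: [-3.14, -0.001, 1.932]
wrist_force: [0.4, -0.5, -1.0]
finger_gap: 23.5
finger_force: 40.0
clock: 38.33
eef_pos: [461.0, 58.3, 111.2]
eef_rot: [-3.141, -0.0, 1.908]
wrist_force: [-0.2, 0.5, -0.7]
finger_gap: 23.5
finger_force: 40.0
```

```bash
python3 -m handwheel '0 .12 -.2 0 1;0 0 -.4 0 1;0 0 -.5 0 1;0 0 -.5 0 1;0 0 -.4 0 1;0 0 -.3 0 1;0 0 -.15 0 1;0 0 -.1 0 1;0 0 0 0 1;0 0 0 0 1'
```

```text
clock: 39.17
eef_pos: [461.6, 63.4, 10.1]
eef_rot: [3.141, 0.0, 1.907]
wrist_force: [-0.2, -0.4, -0.8]
finger_gap: 23.5
finger_force: 40.0
```

```bash
python3 -m handwheel '0 0 -.05 0 1;0 0 -.02 0 1;0 0 0 0 1;0 0 0 0 .7;0 0 0 0 .65;0 0 0 0 .62;0 0 0 0 .62;0 0 .2 0 .62;0 0 .5 0 .62;0 0 .8 0 .62;0 0 .8 0 .62;0 0 .8 0 .62' 10;python3 -m handwheel '0 -.8 .4 0 .6;0 -.8 .3 0 .6;-.2 -.8 .2 0 .6;-.2 -.8 0 0 .6;-.2 -.8 0 0 .6;-.2 -.8 0 0 .6;-.2 -.8 0 0 .6;0 -.8 0 0 .6;0 -.8 0 0 .6;0 0 0 0 .6'
python3 - <<'E'
from h import *
im,d=snap('top','t9');h=cv2.cvtColor(im,cv2.COLOR_RGB2HSV).astype(int);P=cloud('top',d)
X=P[...,0];Y=P[...,1];Z=P[...,2]
m=(h[...,2]<60)&(Z>8)&(Z<32)&(X>380)&(X<550)&(Y<180)&(Y>0)
m=max(blobs(m),key=lambda b:b[1])[2]
q=np.c_[np.where(m)[1],np.where(m)[0]].astype(float);w=onz('top',q,20)[:,:2].astype(np.float32)
print(cv2.minAreaRect(w),np.nanmedian(Z[m]),np.nanpercentile(Z[m],[10,90]))
for x,y in((662,-28),(614,59),(589,153),(553,244),(517,335)): print(toprect(P,x,y,90,125,45)[0])
E
```

```text
clock: 40.17
eef_pos: [461.0, 63.5, 133.0]
eef_rot: [-3.142, -0.0, 1.907]
wrist_force: [-0.3, -0.4, -0.4]
finger_gap: 35.9
finger_force: 0.0
clock: 41.0
eef_pos: [420.9, -228.5, 167.6]
eef_rot: [3.141, 0.001, 1.904]
wrist_force: [-0.1, 0.0, 0.7]
finger_gap: 37.8
finger_force: 0.0
((448.3816223144531, 100.88059997558594), (19.7821102142334, 110.80877685546875), 19.469573974609375) 19.43205498296993 [16.13942407 23.19150583]
[662.46398926 -28.01268005]
[614.33319092  59.04763794]
[590.9397583  155.88116455]
[554.1618042  244.73214722]
[517.90496826 334.9631958 ]
```

View pics/t9.png

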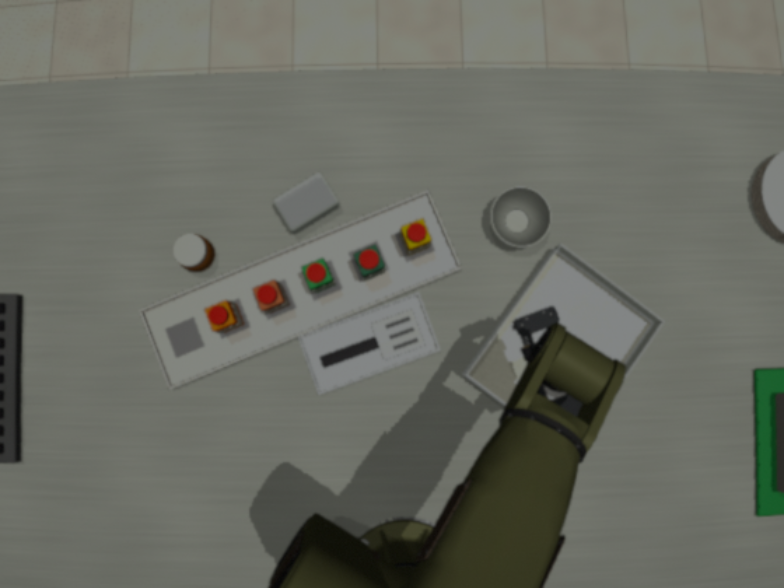

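```bash
python3 -c "
from cell import *
print(sign_off())"
```

```text
the job is handed in; nothing more can be done
None
```

All five tins stand cap up on their own squares, and the turner lies flat and centred in the aluminium tray; I handed in at about 41 s, leaving the dark green tin where it started, about 11 mm off its square's centre so its edge overhangs by roughly 3.5 mm.

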